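Seat the sample tray in its locating corner

TASK

Push the wooden tray of sample vials along the bench until it sits square and flush with one long side against the aluminium fence, and with one short end up against the end stop, on the end stop's inner side (the side towards the middle of the fence). Only push it, steadily, with the fingers against the outside of its walls: do not grip, lift or tip it, do not reach into it or over its walls, and leave the two jars and the scoop where they are. Finish with the hand clear of everything.

Things in the scene. Friction and masses are not known exactly. Their poses are not given: they have to be found in the camera images.
- tray: Loose open wooden tray packed with 12 black-capped vials that are fixed in it. 90 mm (its x) by 120 mm (its y), walls 35 mm high and 5 mm thick, vial caps reach 55 mm. Weighs about 0.4 to 0.85 kg and slides flat on the bench. Origin: centre of its underside, on the bench. z up. It starts between the robot and the fence, turned up to 0.35 rad from the fence, and is symmetric (either long side may go against the fence, but the near-aligned one is the natural one).
- fence: Straight aluminium bar fixed to the bench, 18 mm thick (its x), 530 mm long (its y), 35 mm high. Origin: centre of its underside. Its x axis points away from the robot; the locating face is the one towards the robot, at x = -9 mm in its own frame. Cannot move.
- endstop: Aluminium block fixed to the bench, 60 mm (its x, out from the fence) by 24 mm (its y, along the fence), 35 mm high, standing at right angles against the fence's locating face about 205 mm from the middle of the fence, at its left (+y) or its right (-y) end. Origin: centre of its underside; axes parallel to the fence's. Its locating face is the one towards the middle of the fence, 12 mm from its origin. Cannot move.
- small_jar: Bystander: loose squat jar with black lid, 60 mm diameter, 60 mm high, standing by the fence at the end opposite the end stop, about 205 mm from the fence's middle. Origin: centre of its underside. Leave it alone.
- tall_jar: Bystander: loose blue jar with red lid, 80 mm diameter, 120 mm high, off to one side of the work. Origin: centre of its underside. Leave it alone.
- scoop: Bystander: loose steel scoop lying on the bench off to the other side, 220 mm long along its x (blade from +10 to +110 mm, handle to -108 mm), about 60 mm wide, 20 mm high. Origin: on the bench under the root of the handle. Leave it alone.
Mind the look-alikes: they are no part of the job. Of the things shaped like the endstop, the aluminium one is meant.

How it is judged:
At the end, for the whole second after the job is handed in: The tray lies flat and at rest on the bench, its long side within 4 mm of the fence and parallel to it within 0.04 rad, its end within 4.5 mm of the inner face of the end stop; jars and scoop not displaced (x of tray in the frame of fence between -0.058 and -0.05 m and y of tray in the frame of fence between -0.16 and 0.16 m and y of tray in the frame of endstop between -0.0765 and 0.0765 m and angle between the x axis of tray and the x axis of fence, either way round below 0.04 rad and height (world z) of tray below 0.004 m and angle between tray's own z axis and vertical below 0.05 rad and linear speed of tray below 0.01 m/s); the robot touches nothing.
It fails at once if the tray is lifted or tipped (height (world z) of tray above 0.01 m or angle between tray's own z axis and vertical above 0.15 rad).
It fails at once if the gripper reaches into the tray or over its walls, to pinch a wall or a vial (x of the grasp point in the frame of tray between -0.044 and 0.044 m and y of the grasp point in the frame of tray between -0.059 and 0.059 m and z of the grasp point in the frame of tray below 0.055 m).
It fails at once if the tray is struck so that it shoots across the bench (over 0.5 m/s) (linear speed of tray above 0.5 m/s).
It fails at once if a jar or the scoop is displaced by more than 15 mm (distance of any of small_jar, tall_jar, scoop from where it was at the start of the episode above 0.015 m).
It also fails if it takes over 53 s, if anything falls off the work surface, if the arm or the gripper's body presses on something with over 40 N, if the wrist force passes 120 N, or if a joint passes its speed limit or range.

ROBOT

A 7-joint arm with a two-finger parallel gripper is mounted at the origin on the work surface. World frame = base frame: x ahead of the robot, y to its left, z up, the work surface at z = 0. Lengths are in m, angles in rad, forces in N, time in s.
With the tool pointing down it reaches from about 0.425 to 0.875 m from the base axis. Payload 4.7 kg.
Tool frame: the origin (TCP) lies midway between the tips of the shut fingers; the grasp point (between the pads) lies 19 mm behind it; z points along the fingers, y is the line along which they close (so a half turn about z gives the same grasp; the last joint's range is limited). The gripper opens to 87 mm and grips with 3 to 60 N. Pads are 19 mm wide; open, the fingers measure 117 mm over their backs; the gripper's body (75 mm by 190 mm) begins 51 mm behind the grasp point.
Start: joints at [1.285, 0.321, -0.07, 1.45, 0.023, 1.371, -0.057], TCP at [0.192, -0.621, 0.223] pointing down, gripper open.
Joint ranges: [-2.86, 2.86], [-0.3, 2.09], [-1.38, 1.24], [0.06, 2.45], [-1.56, 4.7], [0.09, 2.05], [-2.69, 2.69]. Speed limits (rad/s): [2.57, 2.57, 3.14, 3.14, 3.14, 3.14, 3.14].

INTERFACE

Orientations are given as a unit quaternion [x, y, z, w].
In Python, from plant import get_state, get_image, finish_job gives the robot as it stands. The module is installed in compiled form; this text tells all that it offers.
- The arm moves only by the tool send_rows, never from a script. Its argument "series" is a list of rows, each a list of 5 numbers: the opening in per cent of the stroke, from 0 (shut) to 100 (fully open), then the shift along the tool's x, y, z in units of 100 mm (1.0 is 100 mm), then the turn about the tool's z in units of 120 degrees (1.0 is 120 degrees). In form: [[jaw, tx, ty, tz, yaw], ...]. A call has 1 to 10 rows; each row is the pose to reach, as a shift and turn from the pose commanded when the call began, along the tool's axes at that moment; what a row does not reach only later rows make up. A row lasts 1/10 s, in which the tool goes at most 50 mm and 8.59 degrees, less where a joint would pass 70% of its speed; a pose out of reach is approached as far as the arm can. A call with a number of a shift or a turn outside -1 to 1 is refused whole. A call with a gripper value outside its range is refused whole. The fingers move at their own pace and stop on an object; "squeeze" is the grip in N (left out, the last holds). Time passes only in rows, so rows that repeat a pose let the fingers close. It gives the time, the measured TCP pose, the force, the opening and the grip force at its end, in the units of the state.
- get_state(): the state, without advancing time (a new reading comes with each control period).
- get_image(name): name is "scene" or "top"; returns a dict with "img" (400x640x3 uint8, red, green, blue), "camera_matrix" (3x3 intrinsics, pixels), "view" (4x4, takes a point from world to camera coordinates). Camera axes: x right, y down, z forward; pixel columns grow to the right and rows downward; lengths in m; the calibration is good to about 2 mm. A picture is of the moment at which its call begins. There is no depth.
- finish_job(): hands the job in; it is judged then, once.
The state is a dict: "clock": time; "qpos": joint angles; "joint_velocities": joint speeds; "joint_torque": joint torques, N m; "eef_pos": TCP position; "orientation": TCP orientation; "ft_force": force on the tool from outside, world axes, zero at the start; "ft_torque": the same for the moment, N m; "finger_gap": finger opening in m; "gripper_force": force on a finger pad.
Only numpy, scipy, OpenCV 4.12 (cv2) and the standard library are available. Lean on these libraries where they do the work, as an engineer would, in place of code of your own. Each camera call takes 0.05 s, during which the arm holds its last target. There are 200 camera calls.

## Working session

There is one attempt and no reset: what is moved stays moved. The work goes in short steps, Python scripts to look and compute and a tool call to move; the robot and the scene stay as the last step left them, time stands still between calls to the robot, and variables do not carry over. Pictures are saved under pics/ and viewed, at most 10 in all, crops included, and the job is handed in when it is done.

Besides the shell and the picture viewer there is one more tool, called as a command line: name --pt "numbers of a row" for each row, then --argument value for the rest. send_rows: Moves the arm, as the interface text tells. Shifts and turns lie within -1 to 1; 1 stands for 100 mm of shift or 120 degrees of turn. Its arguments: {"type":"object","properties":{"series":{"type":"array","items":{"type":"array","items":{"type":"number"}}},"squeeze":{"type":"number"}},"required":["series"]}

```bash
mkdir -p pics
cat > h.py <<'E'
import numpy as np, cv2
from plant import get_state, get_image, finish_job
def grab(n,fn):
    d=get_image(n); cv2.imwrite('pics/'+fn,d['img'][:,:,::-1]); np.savez('pics/'+fn[:-4],**d); return d
def ray(d,uv,z):
    K=np.array(d['camera_matrix']);V=np.array(d['view']);R=V[:3,:3];c=-R.T@V[:3,3]
    uv=np.atleast_2d(np.array(uv,float)); r=(R.T@np.linalg.inv(K)@np.c_[uv,np.ones(len(uv))].T).T
    return c+r*((z-c[2])/r[:,2])[:,None]
def proj(d,p):
    V=np.array(d['view']);q=(V[:3,:3]@np.atleast_2d(p).T+V[:3,3:]).T@np.array(d['camera_matrix']).T
    return q[:,:2]/q[:,2:]
E
python3 - <<'E'
from h import *
for n in('scene','top'):
    d=grab(n,n+'0.png');V=np.array(d['view']);print(n,-V[:3,:3].T@V[:3,3],V[2,:3])
print(get_state())
E
```

```text
scene [ 1.39500724 -0.23486429  0.66256429] [-0.78046498  0.20626172 -0.59019532]
top [ 0.47819709 -0.02890373  1.02073763] [ 0.08625154 -0.01080187 -0.99621483]
{'clock': 0.1, 'qpos': array([ 1.28509951,  0.32176274, -0.07008824,  1.45151381,  0.02261088,
        1.37077941, -0.05691859]), 'joint_velocities': array([ 7.91649130e-05, -3.32177600e-04,  1.35175475e-04, -3.87007315e-03,
       -1.04577479e-03,  7.69493728e-04,  2.06741229e-03]), 'joint_torque': array([ 3.18075136e-04, -4.92568374e+01, -4.05514799e-01, -3.13401175e+01,
       -6.41794642e-02,  3.93938483e-02,  5.87557770e-05]), 'eef_pos': array([ 0.19177585, -0.62057274,  0.22158157]), 'orientation': array([ 9.88784869e-01,  1.49344504e-01, -1.74145934e-04, -8.19907624e-04]), 'ft_force': array([-0.0698316 , -0.64534224, -0.52996107]), 'ft_torque': array([ 0.00596703, -0.03717257, -0.00249902]), 'gripper_force': 0.0, 'finger_gap': 0.08691804927229961}
```

View pics/top0.png

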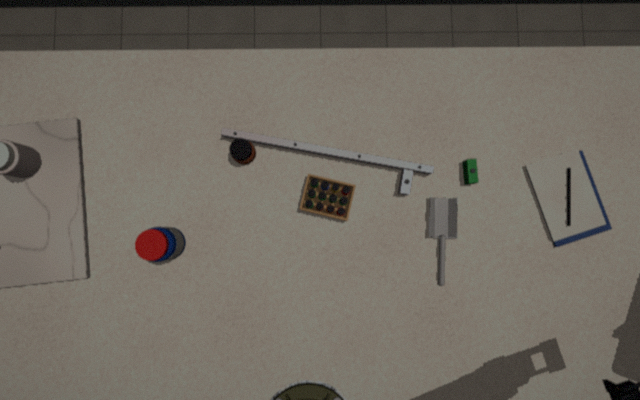

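View pics/scene0.png

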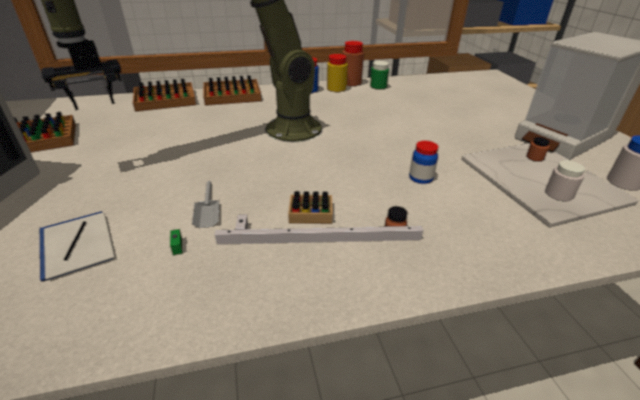

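The top view looks down with +x up and +y left. The fence runs from about (222,136) to (432,170), the end stop is at (405,181) on the right (-y) end, and the tray is at (327,198). The small jar is at (242,151), the tall jar at (157,244) and the scoop at (441,230). The green block at (470,171) is the decoy.

Run:
```python
from h import *
d=dict(np.load('pics/top0.npz')); im=d['img']; hsv=cv2.cvtColor(im,cv2.COLOR_RGB2HSV)
for n,(u,v) in dict(fence=(320,152),bench=(320,240),tray=(303,200),tray2=(330,217),stop=(405,185),scoop=(437,215)).items(): print(n,im[v,u],hsv[v,u])
m=((hsv[...,0]<22)&(hsv[...,1]>110)&(hsv[...,2]>50)).astype(np.uint8)
m[:, :270]=0; m[:,380:]=0; m[:160]=0; m[235:]=0
m=cv2.morphologyEx(m,cv2.MORPH_CLOSE,np.ones((9,9)))
c=max(cv2.findContours(m,0,2)[0],key=cv2.contourArea);r=cv2.minAreaRect(c);b=cv2.boxPoints(r)
print('tray',b.round(1)); P=ray(d,b,.035);print(P.round(4),np.linalg.norm(P-np.roll(P,1,0),axis=1).round(4))
cr=cv2.resize(im[120:300,210:470],None,fx=3,fy=3,interpolation=cv2.INTER_CUBIC);cv2.imwrite('pics/c0.png',cr[:,:,::-1])
```

```text
fence [100  96  97] [173  10 100]
bench [133 126 115] [ 18  35 133]
tray [104  81  56] [ 16 118 104]
tray2 [79 67 57] [14 71 79]
stop [129 134 132] [ 78  10 134]
scoop [110 108 104] [ 20  14 110]
tray [[299.1 209.2]
 [307.4 174.2]
 [354.2 185.2]
 [346.  220.2]]
[[ 0.5291  0.015   0.035 ]
 [ 0.6145 -0.0057  0.035 ]
 [ 0.5862 -0.1198  0.035 ]
 [ 0.5012 -0.0983  0.035 ]] [0.1166 0.0878 0.1175 0.0877]
```

View pics/c0.png

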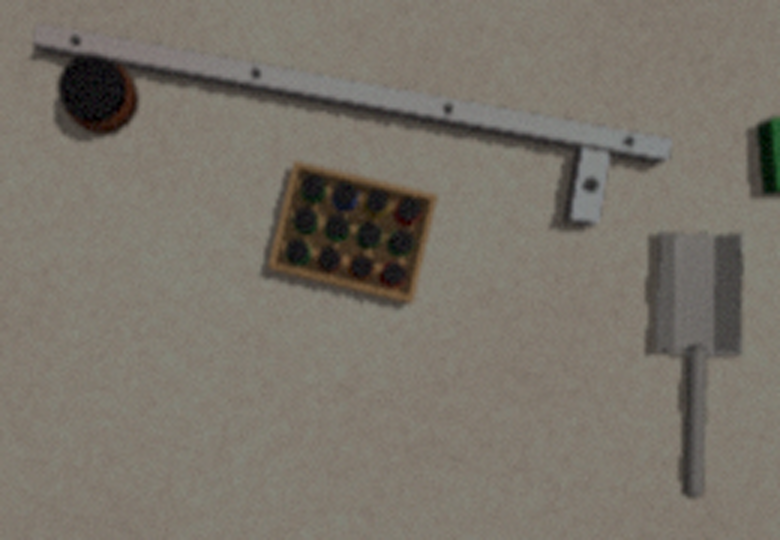

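The enlarged crop shows the fence's four screws at (76,41), (256,73), (448,108) and (628,141), the end stop top from (581,148) to (598,222) with its screw at (591,185), and the tray nearly parallel to the fence.

```bash
cat >> h.py <<'E'
def fencefit(d):
    im=cv2.GaussianBlur(d['img'],(3,3),0);hsv=cv2.cvtColor(im,cv2.COLOR_RGB2HSV)
    m=((hsv[...,1]<22)&(hsv[...,2]>115)).astype(np.uint8); m[:125]=0;m[200:]=0;m[:,:215]=0;m[:,438:]=0
    return m
E
python3 - <<'E'
from h import *
d=dict(np.load('pics/top0.npz'))
cc=lambda p: np.array(p,float)/3+[210,120]-1/3
S=ray(d,cc([(76,41),(256,73),(448,108),(628,141)]),.035);print('screws',S.round(4))
m=fencefit(d);v,u=np.nonzero(m);P=ray(d,np.c_[u,v],.035)[:,:2]
c=S[:,:2].mean(0); vx,vy,_,_=cv2.fitLine(S[:,:2].astype(np.float32),2,0,.01,.01).ravel(); y=np.array([vx,vy])*np.sign(vy); x=np.array([y[1],-y[0]])
Q=P-c; a=Q@x;b=Q@y
k=(abs(a)<.02)&(abs(b)<.3)
# per-column centre of fence strip
f=np.polyfit(b[k],a[k],1); print('slope',f,'b range',np.percentile(b[k],[.5,99.5]),'a range',np.percentile(a[k],[3,97]), k.sum())
s=(a<-.025)&(a>-.09)&(b<-.1); print('stop b',np.percentile(b[s],[3,50,97]),'a',np.percentile(a[s],[3,97]),s.sum())
print('stop screw',(ray(d,cc([(591,185)]),.035)[0,:2]-c)@np.c_[x,y])
print('c',c,'x',x,'y',y, 'ang y',np.arctan2(-y[0],y[1]))
T=np.array([[.5291,.015],[.6145,-.0057],[.5862,-.1198],[.5012,-.0983]]);print('tray in fence',(T-c)@np.c_[x,y],(T.mean(0)-c)@np.c_[x,y], T.mean(0))
print('scoop',ray(d,cc([(645,235),(650,355),(693,495)]),.015).round(3),'jar',ray(d,cc([(97,93)]),.06),'tall',ray(d,[[157,244]],.12))
E
```

```text
screws [[ 0.7177  0.1713  0.035 ]
 [ 0.6896  0.024   0.035 ]
 [ 0.659  -0.1329  0.035 ]
 [ 0.6303 -0.2796  0.035 ]]
slope [0.00100537 0.00051541] b range [-0.26347678  0.25700191] a range [-0.00691948  0.0083043 ] 1194
stop b [-0.21750376 -0.20741052 -0.19539238] a [-0.06920653 -0.02658287] 147
stop screw [-0.04138634 -0.20558659]
c [ 0.67415332 -0.05428979] x [ 0.98172325 -0.19031416] y [0.19031416 0.98172325] ang y -0.19148214
tray in fence [[-0.15558905  0.04041769]
 [-0.06781038  0.03634885]
 [-0.0738783  -0.08105166]
 [-0.16141653 -0.07612132]] [-0.11467357 -0.02010161] [ 0.55775 -0.0522 ]
scoop [[ 0.555 -0.296  0.015]
 [ 0.456 -0.297  0.015]
 [ 0.342 -0.328  0.015]] jar [[0.66931019 0.1492848  0.06      ]] tall [[0.45194506 0.32296844 0.12      ]]
```

send_rows --pt "100 0.88 -0.95 0 0" --pt "100 0.88 -0.95 0 0" --pt "100 0.88 -0.95 0 0"

```text
clock: 0.4
eef_pos: [0.2502, -0.5006, 0.2219]
orientation: [0.989, 0.151, 0.0, -0.001]
ft_force: [-0.3, -0.8, -0.2]
finger_gap: 0.087
gripper_force: 0.0
```

send_rows --pt "100 0.88 -0.95 0 0" --pt "100 0.88 -0.95 0 0" --pt "100 0.88 -0.95 0 0"

```text
clock: 0.7
eef_pos: [0.3058, -0.3835, 0.2223]
orientation: [0.988, 0.151, 0.0, -0.001]
ft_force: [0.8, 0.5, -0.1]
finger_gap: 0.0873
gripper_force: 0.0
```

send_rows --pt "100 0.88 -0.95 0 0" --pt "100 0.88 -0.95 0 0" --pt "100 0.88 -0.95 0 0" --pt "100 0.88 -0.95 0 0"

```text
clock: 1.1
eef_pos: [0.3622, -0.2662, 0.2226]
orientation: [0.988, 0.153, 0.0, -0.0]
ft_force: [0.4, -0.0, 0.2]
finger_gap: 0.0869
gripper_force: 0.0
```

send_rows --pt "100 0.88 -0.95 0 0" --pt "100 0.88 -0.95 0 0" --pt "100 0.88 -0.95 0 0" --pt "100 0.88 -0.95 0 0"

```text
clock: 1.5
eef_pos: [0.4175, -0.1504, 0.2226]
orientation: [0.988, 0.153, 0.0, -0.0]
ft_force: [0.2, -0.7, -0.2]
finger_gap: 0.0872
gripper_force: 0.0
```

send_rows --pt "100 0.88 -0.95 0 0.235" --pt "100 0.88 -0.95 0 0.235" --pt "100 0.88 -0.95 0 0.235" --pt "100 0.88 -0.95 0 0.235" --pt "100 0.88 -0.95 0 0.235" --pt "100 0.88 -0.95 0 0.235"

```text
clock: 2.1
eef_pos: [0.4715, -0.0395, 0.2221]
orientation: [0.995, -0.096, -0.0, 0.0]
ft_force: [0.3, -0.2, -1.7]
finger_gap: 0.0872
gripper_force: 0.0
```

send_rows --pt "100 0 -0.04 0.5 0" --pt "100 0 -0.04 1.0 0" --pt "100 0 -0.04 1.0 0"

```text
clock: 2.4
eef_pos: [0.4669, -0.0352, 0.1167]
orientation: [0.995, -0.096, -0.006, -0.0]
ft_force: [-0.6, 0.6, -0.8]
finger_gap: 0.0872
gripper_force: 0.0
```

send_rows --pt "100 0 0 0.5 0" --pt "100 0 0 0.8 0" --pt "100 0 0 0.98 0" --pt "100 0 0 1.0 0" --pt "100 0 0 1.0 0"

```text
clock: 2.9
eef_pos: [0.4739, -0.0346, 0.024]
orientation: [0.995, -0.097, 0.001, 0.0]
ft_force: [-0.7, -0.0, 0.7]
finger_gap: 0.0869
gripper_force: 0.0
```

Run:
```python
from h import *
d=grab('top','t1.png'); cr=cv2.resize(d['img'][120:300,210:470],None,fx=3,fy=3,interpolation=cv2.INTER_CUBIC);cv2.imwrite('pics/c1.png',cr[:,:,::-1]); print(get_state()['eef_pos'])
```

```text
[ 0.47440382 -0.03439224  0.0244123 ]
```

View pics/c1.png

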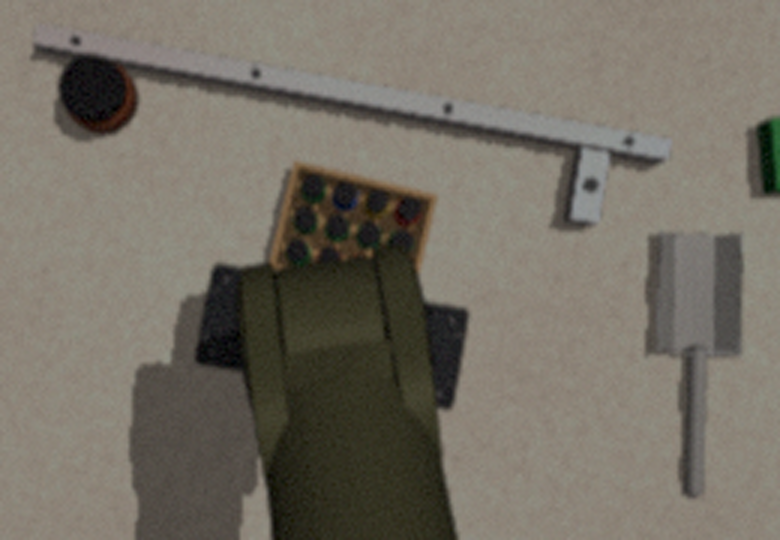

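The hand sits squarely behind the tray's near long wall with nothing touched. I'll lower it a little and push towards the fence.

send_rows --pt "100 0 0 0.1 0" --pt "100 0.06 0 0.1 0" --pt "100 0.12 0 0.1 0" --pt "100 0.18 0 0.1 0" --pt "100 0.24 0 0.1 0" --pt "100 0.3 0 0.1 0" --pt "100 0.36 0 0.1 0" --pt "100 0.42 0 0.1 0" --pt "100 0.48 0 0.1 0" --pt "100 0.54 0 0.1 0"

```text
clock: 3.95
eef_pos: [0.5245, -0.0433, 0.012]
orientation: [0.995, -0.096, -0.002, 0.0]
ft_force: [-5.6, 1.1, 3.1]
finger_gap: 0.0872
gripper_force: 2.5
```

send_rows --pt "100 0.06 0 0 0" --pt "100 0.12 0 0 0" --pt "100 0.18 0 0 0" --pt "100 0.24 0 0 0" --pt "100 0.26 0 0 0" --pt "100 0.26 0 0 0"

```text
clock: 4.55
eef_pos: [0.5511, -0.0483, 0.0121]
orientation: [0.995, -0.096, -0.001, -0.0]
ft_force: [-3.2, 0.7, -1.6]
finger_gap: 0.087
gripper_force: 1.2
```

send_rows --pt "100 0.03 0 0 0" --pt "100 0.05 0 0 0" --pt "100 0.07 0 0 0" --pt "100 0.07 0 0 0"

```text
clock: 4.95
eef_pos: [0.5585, -0.0502, 0.0124]
orientation: [0.995, -0.096, 0.0, 0.0]
ft_force: [-1.5, -0.1, -1.5]
finger_gap: 0.0873
gripper_force: 1.1
```

send_rows --pt "100 0.02 0 0 0" --pt "100 0.03 0 0 0" --pt "100 0.03 0 0 0"

```text
clock: 5.25
eef_pos: [0.5614, -0.0507, 0.0126]
orientation: [0.995, -0.096, 0.0, 0.0]
ft_force: [-1.4, 0.3, -2.7]
finger_gap: 0.0871
gripper_force: 1.2
```

send_rows --pt "100 0.02 0 0 0" --pt "100 0.03 0 0 0" --pt "100 0.03 0 0 0"

```text
clock: 5.55
eef_pos: [0.5614, -0.0507, 0.0125]
orientation: [0.995, -0.096, -0.003, 0.0]
ft_force: [-10.7, 1.3, 5.6]
finger_gap: 0.0875
gripper_force: 5.3
```

send_rows --pt "100 0.02 0 0 0" --pt "100 0.03 0 0 0" --pt "100 0.03 0 0 0"

```text
clock: 5.85
eef_pos: [0.5614, -0.0507, 0.0122]
orientation: [0.995, -0.096, -0.006, 0.001]
ft_force: [-17.3, 3.0, 12.1]
finger_gap: 0.0871
gripper_force: 8.9
```

send_rows --pt "100 -0.3 0 0 0" --pt "100 -0.6 0 0 0" --pt "100 -0.6 0 0 0" --pt "30 -0.6 0 -0.5 0" --pt "30 -0.6 0 -0.9 0" --pt "30 -0.6 0 -0.9 0"

```text
clock: 6.45
eef_pos: [0.5148, -0.0407, 0.1094]
orientation: [0.995, -0.096, 0.007, 0.001]
ft_force: [-0.1, -0.3, -0.2]
finger_gap: 0.0701
gripper_force: 0.0
```

```bash
cat >> h.py <<'E'
C=np.array([.6742,-.0543]);F=np.array([[.98172,-.19031],[.19031,.98172]])
def ff(p): return F@(np.array(p)[:2]-C)
def tray(d,x0=230,x1=400,y0=140,y1=235):
    hsv=cv2.cvtColor(d['img'],cv2.COLOR_RGB2HSV)
    m=((hsv[...,0]<22)&(hsv[...,1]>110)&(hsv[...,2]>50)).astype(np.uint8)
    k=np.zeros_like(m);k[y0:y1,x0:x1]=1;m=cv2.morphologyEx(m*k,cv2.MORPH_CLOSE,np.ones((9,9)))
    b=cv2.boxPoints(cv2.minAreaRect(max(cv2.findContours(m,0,2)[0],key=cv2.contourArea)))
    return np.array([ff(p) for p in ray(d,b,.035)])
E
python3 - <<'E'
from h import *
d=grab('top','t2.png'); T=tray(d,262); print(T.round(4),T.mean(0)); s=get_state(); print(s['qpos'].round(2),s['eef_pos'],ff(s['eef_pos']))
cv2.imwrite('pics/c2.png',cv2.resize(d['img'][120:300,210:470],None,fx=3,fy=3,interpolation=cv2.INTER_CUBIC)[:,:,::-1])
E
```

```text
[[-0.0777  0.0394]
 [-0.0118  0.0397]
 [-0.0119 -0.0779]
 [-0.0777 -0.0775]] [-0.04474865 -0.01906027]
[ 0.71  0.18 -0.74  1.91  0.14  1.09 -1.85] [ 0.51274643 -0.04090858  0.10671207] [-0.16105072 -0.01757961]
```

View pics/c2.png

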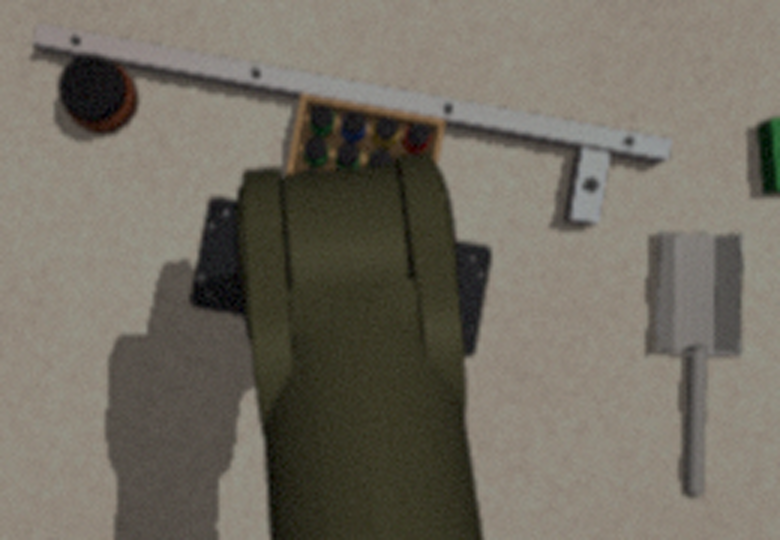

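The tray is now flush and parallel with the fence at fence y of about -0.019, and its +y end is at +0.040.

send_rows --pt "30 0 -0.5 0 0" --pt "30 0 -1 0 0" --pt "30 0 -1 0 0.07" --pt "30 0 -1 0 0.14" --pt "30 0 -1 0 0.14"

```text
clock: 7.0
eef_pos: [0.5279, 0.0582, 0.102]
orientation: [0.971, -0.24, 0.0, -0.0]
ft_force: [0.1, -0.4, -1.3]
finger_gap: 0.0298
gripper_force: 0.0
```

Run:
```python
from h import *
s=get_state(); print(s['qpos'].round(2),s['eef_pos'],ff(s['eef_pos']))
```

```text
[ 0.51  0.24 -0.75  1.87  0.18  1.1  -2.36] [0.52785431 0.05824856 0.10203566] [-0.16508961  0.08264012]
```

send_rows --pt "30 0 0 0 -0.07" --pt "30 0 0 0 -0.14" --pt "30 0 0 0 -0.21" --pt "30 0 0 0 -0.28" --pt "30 0 0 0 -0.35" --pt "30 0 0 0 -0.42" --pt "30 0 0 0 -0.49" --pt "30 0 0 0 -0.56" --pt "30 0 0 0 -0.63" --pt "30 0 0 0 -0.7"

```text
clock: 8.0
eef_pos: [0.5278, 0.0573, 0.1023]
orientation: [0.88, 0.475, 0.0, 0.0]
ft_force: [-0.8, -0.7, 0.7]
finger_gap: 0.0263
gripper_force: 0.0
```

send_rows --pt "30 0 0 0 -0.07" --pt "30 0 0 0 -0.14" --pt "30 0 0 0 -0.19" --pt "30 0 0 0 -0.19" --pt "30 0 0 0 -0.19"

```text
clock: 8.5
eef_pos: [0.5275, 0.0575, 0.1023]
orientation: [0.772, 0.635, 0.0, -0.0]
ft_force: [-0.4, -0.4, -1.0]
finger_gap: 0.0258
gripper_force: 0.0
```

Run:
```python
from h import *
s=get_state(); o=s['orientation'];print(s['qpos'].round(2),s['eef_pos'],ff(s['eef_pos']),'yaw',2*np.arctan2(o[1],o[0]),'want',np.pi/2-.1915)
```

```text
[ 0.76  0.32 -1.04  1.86  0.31  1.13 -0.59] [0.52751729 0.05748573 0.10231293] [-0.16527529  0.0818271 ] yaw 1.3769371494675886 want 1.3792963267948966
```

send_rows --pt "30 0.05 0.5 0 0" --pt "30 0.05 1 0 0" --pt "30 0.05 1 0 0" --pt "30 0.05 1 0 0"

```text
clock: 8.9
eef_pos: [0.6268, 0.0437, 0.1013]
orientation: [0.772, 0.635, -0.0, -0.001]
ft_force: [-0.2, -0.3, 0.2]
finger_gap: 0.0263
gripper_force: 0.0
```

send_rows --pt "30 0 0.1 0 0" --pt "30 0 0.1 0.4 0" --pt "30 0 0.1 0.7 0" --pt "30 0 0.1 0.87 0" --pt "30 0 0.1 0.87 0" --pt "30 0 0.1 0.87 0"

```text
clock: 9.5
eef_pos: [0.6367, 0.0422, 0.0167]
orientation: [0.772, 0.636, 0.001, 0.0]
ft_force: [1.0, 0.2, 1.9]
finger_gap: 0.0257
gripper_force: 0.0
```

Run:
```python
from h import *
s=get_state(); print(s['eef_pos'],ff(s['eef_pos']))
```

```text
[0.63673316 0.04215312 0.01673299] [-0.05513794  0.08755964]
```

send_rows --pt "30 -0.08 0 0 0" --pt "30 -0.16 0 0 0" --pt "30 -0.22 0 0 0" --pt "30 -0.28 0 0 0" --pt "30 -0.34 0 0 0" --pt "30 -0.4 0 0 0" --pt "30 -0.46 0 0 0" --pt "30 -0.52 0 0 0" --pt "30 -0.58 0 0 0" --pt "30 -0.64 0 0 0"

```text
clock: 10.5
eef_pos: [0.624, -0.0207, 0.0157]
orientation: [0.772, 0.636, 0.0, -0.0]
ft_force: [0.9, 4.9, 1.6]
finger_gap: 0.0262
gripper_force: 2.3
```

send_rows --pt "30 -0.06 0 0 0" --pt "30 -0.12 0 0 0" --pt "30 -0.18 0 0 0" --pt "30 -0.24 0 0 0" --pt "30 -0.3 0 0 0" --pt "30 -0.36 0 0 0" --pt "30 -0.42 0 0 0" --pt "30 -0.48 0 0 0" --pt "30 -0.54 0 0 0" --pt "30 -0.6 0 0 0"

```text
clock: 11.5
eef_pos: [0.6124, -0.0801, 0.0157]
orientation: [0.772, 0.636, 0.0, -0.0]
ft_force: [0.6, 4.8, 1.6]
finger_gap: 0.0262
gripper_force: 2.6
```

Run:
```python
from h import *
s=get_state(); o=s['orientation'];print(s['eef_pos'],ff(s['eef_pos']),2*np.arctan2(o[1],o[0]),s['ft_force'])
```

```text
[ 0.6124351  -0.08007421  0.0157256 ] [-0.05573075 -0.03705754] 1.378540505122626 [0.62555227 4.83025018 1.61930496]
```

24 mm to go.

send_rows --pt "30 -0.05 0 0 0" --pt "30 -0.1 0 0 0" --pt "30 -0.14 0 0 0" --pt "30 -0.17 0 0 0" --pt "30 -0.2 0 0 0" --pt "30 -0.2 0 0 0"

```text
clock: 12.1
eef_pos: [0.6085, -0.1003, 0.0156]
orientation: [0.772, 0.636, -0.0, 0.0]
ft_force: [1.1, 3.4, 1.8]
finger_gap: 0.0261
gripper_force: 1.9
```

send_rows --pt "30 -0.02 0 0 0" --pt "30 -0.03 0 0 0" --pt "30 -0.03 0 0 0"

```text
clock: 12.4
eef_pos: [0.6081, -0.1024, 0.0156]
orientation: [0.772, 0.636, 0.0, -0.0]
ft_force: [0.0, 4.8, 2.0]
finger_gap: 0.0261
gripper_force: 2.4
```

send_rows --pt "30 -0.02 0 0 0" --pt "30 -0.03 0 0 0" --pt "30 -0.03 0 0 0"

```text
clock: 12.7
eef_pos: [0.6077, -0.104, 0.0157]
orientation: [0.771, 0.636, 0.001, -0.001]
ft_force: [0.7, 7.0, 3.0]
finger_gap: 0.0259
gripper_force: 3.4
```

send_rows --pt "30 -0.02 0 0 0" --pt "30 -0.03 0 0 0" --pt "30 -0.03 0 0 0"

```text
clock: 13.0
eef_pos: [0.6077, -0.104, 0.0157]
orientation: [0.771, 0.637, 0.002, -0.002]
ft_force: [2.6, 11.2, 1.7]
finger_gap: 0.0259
gripper_force: 5.6
```

send_rows --pt "30 -0.02 0 0 0" --pt "30 -0.03 0 0 0" --pt "30 -0.03 0 0 0"

```text
clock: 13.3
eef_pos: [0.6076, -0.104, 0.0158]
orientation: [0.77, 0.637, 0.004, -0.003]
ft_force: [3.9, 14.8, -0.3]
finger_gap: 0.0257
gripper_force: 7.8
```

Run:
```python
from h import *
s=get_state(); o=s['orientation'];print(s['eef_pos'],ff(s['eef_pos']),2*np.arctan2(o[1],o[0]),s['ft_force'])
```

```text
[ 0.60764495 -0.10400257  0.01578486] [-0.05587952 -0.0614601 ] 1.3823842648865374 [ 3.87547929 14.83211387 -0.31533283]
```

The hand stalled right at the expected stop position, so I'll back off and check.

send_rows --pt "30 0.3 0 0 0" --pt "30 0.5 0 0 0" --pt "30 0.5 0 0 0" --pt "30 0.5 0 -0.5 0" --pt "30 0.5 0 -1 0" --pt "30 0.5 0 -1 0"

```text
clock: 13.9
eef_pos: [0.62, -0.0651, 0.1222]
orientation: [0.773, 0.635, 0.002, 0.005]
ft_force: [0.3, -0.3, 0.8]
finger_gap: 0.0263
gripper_force: 0.0
```

send_rows --pt "30 0.5 -0.5 0 0" --pt "30 1 -1 0 0" --pt "30 1 -1 0 0" --pt "30 1 -1 0 0"

```text
clock: 14.3
eef_pos: [0.5333, 0.0583, 0.1151]
orientation: [0.77, 0.639, -0.002, 0.0]
ft_force: [0.7, -0.5, 0.0]
finger_gap: 0.0265
gripper_force: 0.0
```

Run:
```python
from h import *
d=grab('top','t3.png'); T=tray(d,320,410,150,225); print(T.round(4),T.mean(0)); s=get_state(); print(s['qpos'].round(2),s['eef_pos'],ff(s['eef_pos']))
a=d['img'][120:300,210:470]; e=grab('scene','s3.png')['img'][160:280,140:440]
cv2.imwrite('pics/c3.png',np.vstack([cv2.resize(a,(520,300),interpolation=2),cv2.resize(e,(520,208),interpolation=2)])[:,:,::-1])
```

```text
[[-0.1009 -0.072 ]
 [-0.0125 -0.0724]
 [-0.0126 -0.1918]
 [-0.1009 -0.1905]] [-0.05672375 -0.13166293]
[ 0.77  0.33 -1.06  1.83  0.32  1.16 -0.59] [0.53534851 0.05484274 0.11523349] [-0.15708424  0.08072278]
```

View pics/c3.png

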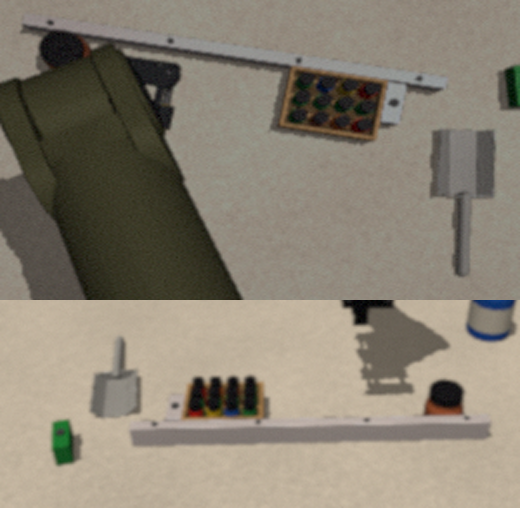

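The tray is square in the corner, and the jars and scoop haven't moved. My estimate is x_f ≈ -0.0567 (with a ~0.6 mm edge shift against the pressed reading), so I'll do one gentle seating push towards the fence for margin.

send_rows --pt "0 -0.5 -0.1 0 0" --pt "0 -1 -0.1 0 0" --pt "0 -1 -0.1 0 0"

```text
clock: 14.7
eef_pos: [0.5066, -0.0533, 0.1145]
orientation: [0.777, 0.63, -0.003, 0.001]
ft_force: [1.2, -0.2, -0.9]
finger_gap: 0.0097
gripper_force: 0.0
```

send_rows --pt "0 -0.5 0 0 0" --pt "0 -1 0 0 0" --pt "0 -1 0 0 0" --pt "0 -1 0 0 0" --pt "0 -1 0 0 0"

```text
clock: 15.2
eef_pos: [0.4889, -0.14, 0.1154]
orientation: [0.772, 0.635, 0.0, -0.0]
ft_force: [0.1, -0.2, 0.8]
finger_gap: 0.0
gripper_force: 0.0
```

Run:
```python
from h import *
s=get_state(); o=s['orientation'];print(s['qpos'].round(2),s['eef_pos'],ff(s['eef_pos']),2*np.arctan2(o[1],o[0]),s['finger_gap'])
```

```text
[ 1.17  0.23 -1.03  1.9   0.22  1.13 -0.14] [ 0.48888162 -0.14002033  0.11544682] [-0.16561732 -0.1194213 ] 1.3770230524867597 2.0418626236617487e-05
```

send_rows --pt "0 -0.12 0 0.4 0" --pt "0 -0.12 0 0.8 0" --pt "0 -0.12 0 0.98 0" --pt "0 -0.12 0 0.98 0" --pt "0 -0.12 0.08 0.98 0" --pt "0 -0.12 0.16 0.98 0" --pt "0 -0.12 0.24 0.98 0" --pt "0 -0.12 0.3 0.98 0" --pt "0 -0.12 0.34 0.98 0" --pt "0 -0.12 0.34 0.98 0"

```text
clock: 16.2
eef_pos: [0.5207, -0.1577, 0.0178]
orientation: [0.772, 0.636, 0.0, 0.0]
ft_force: [0.5, 0.1, 0.2]
finger_gap: 0.0004
gripper_force: 0.0
```

send_rows --pt "0 0 0.03 0 0" --pt "0 0 0.06 0 0" --pt "0 0 0.09 0 0" --pt "0 0 0.12 0 0" --pt "0 0 0.12 0 0"

```text
clock: 16.7
eef_pos: [0.5321, -0.16, 0.0176]
orientation: [0.772, 0.636, 0.0, 0.0]
ft_force: [0.6, -0.7, -0.4]
finger_gap: 0.0005
gripper_force: 0.0
```

Run:
```python
from h import *
s=get_state(); print(s['eef_pos'],ff(s['eef_pos']),s['ft_force'])
```

```text
[ 0.53212907 -0.16000822  0.01758446] [-0.11935655 -0.1308134 ] [ 0.5511428  -0.73226032 -0.42103335]
```

send_rows --pt "0 0 0.03 0 0" --pt "0 0 0.05 0 0" --pt "0 0 0.06 0 0" --pt "0 0 0.06 0 0"

```text
clock: 17.1
eef_pos: [0.5377, -0.1611, 0.0175]
orientation: [0.772, 0.636, 0.0, 0.0]
ft_force: [0.2, 0.4, -0.6]
finger_gap: 0.0002
gripper_force: 0.0
```

send_rows --pt "0 0 0.02 0 0" --pt "0 0 0.03 0 0" --pt "0 0 0.03 0 0"

```text
clock: 17.4
eef_pos: [0.5407, -0.1617, 0.0176]
orientation: [0.772, 0.636, 0.0, 0.0]
ft_force: [0.7, -0.8, 0.5]
finger_gap: 0.0005
gripper_force: 0.0
```

Run:
```python
from h import *
s=get_state(); print(s['eef_pos'],ff(s['eef_pos']),s['ft_force'])
```

```text
[ 0.54068722 -0.16168765  0.01756777] [-0.11063522 -0.13083342] [ 0.65868394 -0.78532196  0.5327181 ]
```

send_rows --pt "0 0 0.02 0 0" --pt "0 0 0.03 0 0" --pt "0 0 0.03 0 0"

```text
clock: 17.7
eef_pos: [0.5416, -0.1619, 0.0171]
orientation: [0.772, 0.636, -0.002, -0.002]
ft_force: [-5.6, 0.8, 3.1]
finger_gap: 0.0004
gripper_force: 2.7
```

send_rows --pt "0 0 0.02 0 0" --pt "0 0 0.03 0 0" --pt "0 0 0.03 0 0"

```text
clock: 18.0
eef_pos: [0.5416, -0.1618, 0.0166]
orientation: [0.772, 0.636, -0.004, -0.004]
ft_force: [-12.3, 2.1, 9.0]
finger_gap: 0.0005
gripper_force: 6.2
```

It stalled at once, so the tray is seated. Now I'll retreat.

send_rows --pt "0 0 -0.3 0 0" --pt "0 0 -0.6 0 0" --pt "0 0 -0.6 0 0" --pt "0 0 -0.6 -0.5 0" --pt "0 0 -0.6 -1 0" --pt "0 0 -0.6 -1 0"

```text
clock: 18.6
eef_pos: [0.4932, -0.1524, 0.1241]
orientation: [0.772, 0.636, 0.003, 0.006]
ft_force: [-0.1, -0.8, 0.3]
finger_gap: 0.0002
gripper_force: 0.0
```

send_rows --pt "0 0.5 0 0 0" --pt "0 1 0 0 0" --pt "0 1 0 0 0" --pt "0 1 0 0 0"

```text
clock: 19.0
eef_pos: [0.5075, -0.0516, 0.1179]
orientation: [0.77, 0.637, 0.0, 0.001]
ft_force: [0.0, -0.4, 0.0]
finger_gap: 0.0005
gripper_force: 0.0
```

send_rows --pt "0 0.5 0 -0.3 0" --pt "0 0.9 0 -0.3 0" --pt "0 0.9 0 -0.3 0" --pt "0 0.9 0 -0.3 0" --pt "0 0.9 0 -0.3 0"

```text
clock: 19.5
eef_pos: [0.5238, 0.0327, 0.1469]
orientation: [0.773, 0.635, -0.001, 0.0]
ft_force: [-0.4, 0.1, -0.0]
finger_gap: 0.0005
gripper_force: 0.0
```

Run:
```python
from h import *
d=grab('top','t4.png'); T=tray(d,320,410,150,225); print(T.round(4),T.mean(0)); s=get_state(); print(s['eef_pos'],s['ft_force'],s['clock'])
a=dict(np.load('pics/top0.npz'))['img'].astype(int)
cv2.imwrite('pics/c4.png',cv2.resize(d['img'][110:300,120:480],(720,380),interpolation=2)[:,:,::-1])
```

```text
[[-0.1014 -0.072 ]
 [-0.0123 -0.072 ]
 [-0.0117 -0.1928]
 [-0.1007 -0.1919]] [-0.0565323  -0.13220539]
[0.52374955 0.03253947 0.14690057] [-1.13317732  0.64771661  0.13625676] 19.55
```

View pics/c4.png

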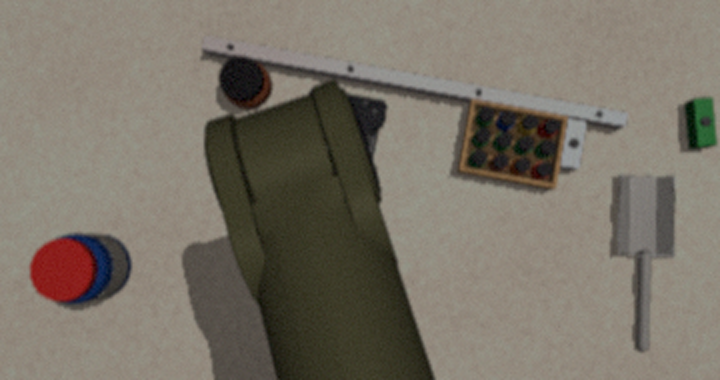

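The tray is flush in the corner, with its top edges meeting the fence (478,102) and the stop (566,148). Both jars and the scoop are where they were, and the hand is clear.

```bash
python3 -c "from plant import finish_job; print(finish_job())"
```

```text
the job is handed in; nothing more can be done
None
```

I pushed the tray flush and square against the fence and up to the inner face of the end stop, left the jars and scoop where they were, moved the hand clear, and handed the job in at about 19.6 s; no verdict came back.

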